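# Nest the graded sherd tubs

### The arm

A 6-joint arm with a two-finger parallel gripper is mounted at the origin on the work surface. World frame = base frame: x ahead of the robot, y to its left, z up, the work surface at z = 0. Lengths are in m, angles in rad, forces in N, time in s.
With the tool pointing down it reaches from about 0.25 to 0.775 m from the base axis. Payload 4 kg.
Tool frame: the origin (TCP) lies between the finger pads; the fingertips stand 11 mm ahead of it and the grasp point (between the pads) lies 8 mm behind it (robot.tip_extent is the z of the fingertips in the tool frame, in m); z points along the fingers, y is the line along which they close (so a half turn about z gives the same grasp; the last joint's range is limited). The gripper opens to 94 mm and grips with 3 to 60 N. Pads are 16 mm wide; open, the fingers measure 119 mm over their backs; the gripper's body (75 mm by 177 mm) begins 78 mm behind the grasp point.
Start: joints at [1.126, 0.087, 1.371, -0, 1.684, -0.103], TCP at [0.184, 0.518, 0.217] pointing down, gripper open.
Joint ranges: [-3.1, 3.1], [-0.76, 2.03], [0.27, 2.55], [-1.08, 4.22], [0.17, 2.65], [-2.57, 2.57]. Speed limits (rad/s): [2.79, 2.79, 3.14, 3.14, 3.14, 3.14].

### API

Orientations are given as [roll, pitch, yaw] about the fixed x, y, z axes, in that order (R = Rz(yaw) Ry(pitch) Rx(roll)).
In Python, from bench import robot, imaging gives the robot as it stands.
- The arm moves only by the shell command python3 -m pendant 'ROWS'. ROWS is JSON, a list of rows, each a list of 7 numbers: the shift along the world's x, y, z in cm, then the turn, a rotation vector about the world's x, y, z in degrees, then the opening, from 0 (shut) to 1 (fully open). In form: [[dx, dy, dz, ax, ay, az, jaw], ...]. A call has 1 to 8 rows; each row shifts and turns the commanded pose from where the row before left it; what a row does not reach is not made up. A row lasts 1/10 s, in which the tool goes at most 50 mm and 8.59 degrees, less where a joint would pass 70% of its speed; a pose out of reach is approached as far as the arm can. A call is refused whole if a number of a shift passes 5 or a number of a turn 8.59, either way. A call with a gripper value outside its range is refused whole. The fingers move at their own pace and stop on an object; the grip force is fixed at half the most. Time passes only in rows, so rows that do not move let the fingers close. It gives the time, the measured TCP pose, the force, the opening and the grip force at its end, in the units of the state.
- robot.get_obs(): the state, without advancing time (a new reading comes with each control period).
- imaging.snapshot(name): name is "scene" or "top" or "wrist"; returns the picture (400x640x3 uint8, red, green, blue); there is no depth.
- imaging.camera_params(name): a dict with "camera_matrix" (3x3 intrinsics, pixels), "k1" (the pictures are not rectified: a ray, as slopes to the right and down, at radius r is drawn at 1 + k1 r^2 times it, then the intrinsics apply), "R" (3x3) and "t" (3): a world point X has camera coordinates R X + t. Camera axes: x right, y down, z forward; pixel columns grow to the right and rows downward; lengths in m; the calibration is good to about 2 mm. A picture is of the moment at which its call begins: read the wrist's pose just before it. camera_params takes no time and is no camera call; for the wrist camera it gives the pose at the moment of the call.
- robot.close_job(): hands the job in; it is judged then, once.
The state is a dict: "time": time; "joint_positions": joint angles; "qvel": joint speeds; "joint_torque": joint torques, N m; "tool_pos": TCP position; "ee_rot": TCP orientation; "wrist_force": force on the tool from outside, world axes, zero at the start; "wrist_torque": the same for the moment, N m; "width": finger opening in m; "finger_force": force on a finger pad.
Only numpy, scipy, OpenCV 4.12 (cv2) and the standard library are available. Lean on these libraries where they do the work, as an engineer would, in place of code of your own. Each camera call takes 0.05 s, during which the arm holds its last target. There are 200 camera calls.

### The job

Pick up the yellow middle tub that lies on its side, stand it upright on the bare counter and let go of it; then take it again and lower it into the big blue tub until it sits fully home, let go, and then lower the small red tub fully home into the yellow one. Leave the blue tub standing where it is, do not drop a tub or knock over the blue or red one, and leave the amphora handle, sherd, sanding block and calliper undisturbed.

Things in the scene. Friction and masses are not known exactly. Their poses are not given: they have to be found in the camera images.
- tub_large: Large blue square tub standing upright, open at the top: 80 x 80 mm outside, 100 mm high, walls 4 mm (72 x 72 mm inside), cork floor 25 mm thick, 0.45 kg. Origin: centre of its underside; z axis up through the mouth, x and y square to the walls.
- tub_middle: Middle yellow square tub, found lying on a side wall: 64 x 64 mm outside, 100 mm from underside to mouth, walls 4 mm (56 mm inside), cork floor 25 mm thick, 0.25 kg. Origin: centre of its underside; z axis from underside to mouth (level at the start, roughly to +y), x and y square to the walls. Home in the blue tub, its origin is 25 mm above the blue one's, with 4 mm of play each side.
- tub_small: Small red square tub standing upright: 48 x 48 mm outside, 100 mm high, walls 4 mm, cork floor 25 mm thick, 0.16 kg. Origin: centre of its underside; z axis up through the mouth, x and y square to the walls. When home in the yellow tub its origin is 25 mm above the yellow tub's origin, with 4 mm of play on each side.
- amphora_handle: Bystander: black-glazed curved amphora handle lying flat, a 20 mm thick round bar bent to an arch about 140 x 95 mm. Origin: underside, near the middle of the arch.
- sherd: Bystander: buff earthenware body sherd, a gently curved plate 95 x 88 mm, 19 mm high, lying hollow side down. Origin: centre of its underside.
- sanding_block: Bystander: round wooden sanding block, 68 mm diameter, 30 mm high. Origin: centre of its underside.
- calliper: Bystander: brass calliper lying flat, 150 mm long, 60 mm across the jaws, up to 9 mm thick. Origin: underside, middle of its beam; x along the beam.

How it is judged:
On the way, in this order (a step that is already met when the one before it is completed fails the run):
1. the yellow tub stands upright on the counter and is let go (angle between tub_middle's own z axis and vertical below 0.06 rad and height (world z) of tub_middle below 0.006 m and contact force between tub_middle and the fingers below 0.05 N), for 0.2 s.
2. the yellow tub sits fully home in the blue tub, let go, with the red tub not yet in it (z of tub_middle in the frame of tub_large below 0.03 m and horizontal distance between tub_middle and tub_large below 0.01 m and angle between tub_middle's own z axis and vertical below 0.08 rad and contact force between tub_middle and the fingers below 0.05 N and horizontal distance between tub_small and tub_middle above 0.05 m), for 0.2 s.
At the end, for the whole second after the job is handed in: The blue tub stands upright on the counter within 40 mm of where it started; the yellow tub rests inside it and the red tub inside the yellow one, each with its underside within 5 mm of the cork floor below it, centred within 10 mm and upright within about 4.5 degrees; all at rest and released (z of tub_middle in the frame of tub_large between 0.015 and 0.03 m and horizontal distance between tub_middle and tub_large below 0.01 m and z of tub_small in the frame of tub_middle between 0.015 and 0.03 m and horizontal distance between tub_small and tub_middle below 0.01 m and angle between tub_large's own z axis and vertical below 0.05 rad and angle between each of tub_middle, tub_small's own z axis and vertical below 0.08 rad and height (world z) of tub_large below 0.006 m and distance of tub_large from where it was at the start of the episode below 0.04 m and linear speed of each of tub_large, tub_middle, tub_small below 0.02 m/s); the robot touches nothing.
It fails at once if the yellow or red tub is dropped (falls free faster than 0.8 m/s) ((linear speed of tub_middle above 0.8 m/s and contact force between tub_middle and the fingers below 0.05 N) or (linear speed of tub_small above 0.8 m/s and contact force between tub_small and the fingers below 0.05 N)).
It fails at once if the blue or red tub is toppled (leans over 0.5 rad blue, 0.8 rad red) (angle between tub_large's own z axis and vertical above 0.5 rad or angle between tub_small's own z axis and vertical above 0.8 rad).
It fails at once if the amphora handle, sherd, sanding block or calliper is shifted more than 25 mm (distance of any of amphora_handle, sherd, sanding_block, calliper from where it was at the start of the episode above 0.025 m).
It also fails if it takes over 72 s, if anything falls off the work surface, if the arm or the gripper's body presses on something with over 40 N, if the wrist force passes 120 N, or if a joint passes its speed limit or range.

## Working session

There is one attempt and no reset: what is moved stays moved. The work goes in short steps, Python scripts to look and compute and a shell command to move; the robot and the scene stay as the last step left them, time stands still between calls to the robot, and variables do not carry over. Pictures are saved under pics/ and viewed, at most 14 in all, crops included, and the job is handed in when it is done.

```bash
mkdir -p pics; cat > h.py <<'E'
import numpy as np, cv2
from bench import robot, imaging
def snap(n):
    p=imaging.camera_params(n); im=imaging.snapshot(n); return im,p
def ray(p,uv):
    K=np.array(p["camera_matrix"]);k=p["k1"];R=np.array(p["R"]);t=np.array(p["t"])
    d=np.linalg.solve(K,[uv[0],uv[1],1])[:2];s=d.copy()
    for _ in range(20): s=d/(1+k*(s@s))
    return -R.T@t, R.T@np.array([s[0],s[1],1])
def onz(p,uv,z):
    o,d=ray(p,uv); return o+d*(z-o[2])/d[2]
def proj(p,X):
    K=np.array(p["camera_matrix"]);c=np.array(p["R"])@np.array(X)+np.array(p["t"])
    s=c[:2]/c[2]; s=s*(1+p["k1"]*(s@s)); return (K@[s[0],s[1],1])[:2]
HSV={"blue":((95,90,40),(130,255,255)),"yellow":((20,110,70),(35,255,255)),"red":((172,120,50),(180,255,255))}
def mask(im,c):
    h=cv2.cvtColor(im,cv2.COLOR_RGB2HSV); m=cv2.inRange(h,*map(np.array,HSV[c]))
    if c=="red": m|=cv2.inRange(h,np.array((0,120,50)),np.array((6,255,255)))
    return m
def big(m):
    cs,_=cv2.findContours(m,cv2.RETR_EXTERNAL,cv2.CHAIN_APPROX_NONE); return max(cs,key=cv2.contourArea)
def save(im,n): cv2.imwrite("pics/"+n+".png",cv2.cvtColor(im,cv2.COLOR_RGB2BGR))
E
python3 - <<'E'
from h import *
for n in("top","scene"):
    im,p=snap(n); save(im,n+"0"); o,d=ray(p,(320,200)); print(n,o,d)
    for c in HSV:
        k=big(mask(im,c)); print(c,cv2.contourArea(k),cv2.boundingRect(k),cv2.approxPolyDP(k,4,True)[:,0].tolist())
print(robot.get_obs())
E
```

```text
top [0.39011884 0.01734715 1.31093255] [ 0.17572967 -0.02394317 -0.9841589 ]
blue 1147.5 (417, 226, 42, 36) [[423, 229], [417, 256], [453, 260], [458, 231]]
yellow 944.0 (300, 230, 40, 28) [[337, 230], [301, 232], [301, 256], [338, 255]]
red 342.5 (204, 216, 23, 24) [[219, 216], [204, 222], [210, 239], [226, 233]]
scene [ 1.25905934 -0.04963351  0.54494599] [-0.79848186  0.06977106 -0.59800675]
blue 9599.5 (524, 0, 116, 116) [[542, 0], [524, 62], [639, 115], [639, 0]]
yellow 1312.5 (288, 164, 43, 39) [[327, 164], [288, 168], [291, 202], [329, 198]]
red 627.0 (410, 154, 29, 48) [[425, 154], [410, 159], [423, 168], [418, 201], [431, 196], [438, 163]]
{'time': 0.1, 'joint_positions': array([ 1.12587449e+00,  8.78687025e-02,  1.37204563e+00, -4.54966984e-06,
        1.68359013e+00, -1.03071184e-01]), 'qvel': array([-5.44076477e-04, -2.94880566e-03, -2.41426721e-03, -1.03073870e-03,
       -9.13936955e-04, -6.03236405e-05]), 'joint_torque': array([ 3.44346023e-03, -3.41254342e+01, -3.03300691e+01,  7.19630462e-02,
        3.04175634e-02, -1.07690191e-04]), 'tool_pos': array([0.18417288, 0.51776865, 0.21545713]), 'ee_rot': array([-3.13969052e+00, -1.92206067e-04,  2.79974131e+00]), 'wrist_force': array([ 0.56487541,  0.32858817, -0.40477641]), 'wrist_torque': array([ 0.02228974, -0.03359073,  0.04549403]), 'finger_force': 0.0, 'width': 0.09410069494518822}
```

View pics/top0.png

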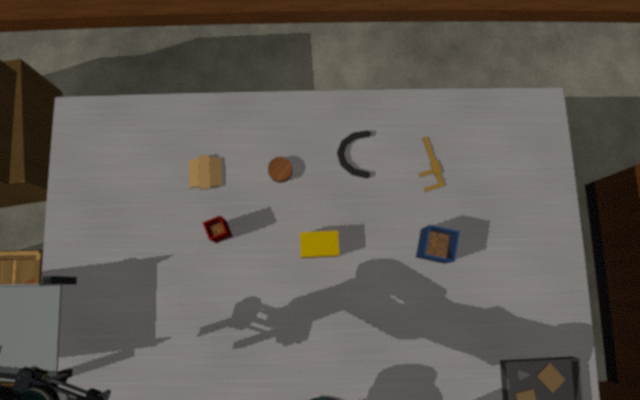

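View pics/scene0.png

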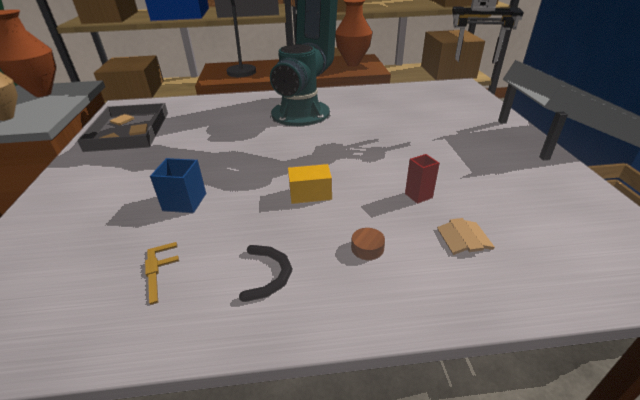

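Top view: yellow at (320,243) with its long axis along image columns (world y), red at (215,228), blue at (438,244). The scene view agrees. Next I convert these to world coordinates.

```bash
python3 - <<'E'
from h import *
np.set_printoptions(precision=4,suppress=True)
for n,cz in(("top",{"blue":.1,"yellow":.064,"red":.1}),):
    im,p=snap(n); 
    for c,z in cz.items():
        m=mask(im,c); k=big(m)
        r=np.array([onz(p,q,z)[:2] for q in k[:,0].astype(float)],np.float32)
        print(c,cv2.minAreaRect(r))
im,p=snap("scene")
for c in HSV: 
    if c!="blue": 
        k=big(mask(im,c)); print(c,[onz(p,q,z)[:2].round(3).tolist() for q,z in zip(cv2.approxPolyDP(k,3,True)[:,0],[.064]*9 if c=="yellow" else [.1]*9)])
h=im[150:220,140:220]; m=mask(h.copy(),"blue"); k=big(m); q=cv2.approxPolyDP(k,3,True)[:,0]+[140,150]; print("blue",q.tolist(),[onz(p,a,.1)[:2].round(3).tolist() for a in q])
q=imaging.camera_params("wrist"); o,d=ray(q,(320,200)); print("wrist cam",o,d,q["camera_matrix"][0][0], proj(q,[.184,.518,.2]))
im,p=snap("wrist");save(im,"w0")
E
```

```text
blue ((0.4867570102214813, -0.30821603536605835), (0.09629160910844803, 0.08576835691928864), 76.24446868896484)
yellow ((0.49857625365257263, -0.007642805576324463), (0.0673910453915596, 0.1007767990231514), 1.3974714279174805)
red ((0.5412850975990295, 0.25394943356513977), (0.05185522511601448, 0.04869014769792557), 21.74212074279785)
yellow [[0.471, 0.039], [0.476, -0.057], [0.616, -0.05], [0.613, 0.007], [0.599, 0.011], [0.614, 0.011], [0.613, 0.029], [0.587, 0.032], [0.581, 0.022]]
red [[0.519, 0.267], [0.536, 0.226], [0.582, 0.241], [0.695, 0.193], [0.682, 0.224], [0.562, 0.283]]
blue [[166, 158], [150, 176], [162, 209], [193, 211], [205, 193], [197, 160]] [[0.447, -0.346], [0.524, -0.364], [0.651, -0.309], [0.666, -0.246], [0.608, -0.232], [0.467, -0.269]]
wrist cam [0.105  0.5473 0.3821] [ 0.2737 -0.103  -0.9563] 349.5942534628809 [319.7767 248.0702]
```

```bash
python3 -m pendant '[[2.2,-3.8,0,0,0,-5,1],[2.2,-3.8,0,0,0,-5,1],[2.2,-3.8,0,0,0,-5,1],[2.2,-3.8,0,0,0,-5,1],[2.2,-3.8,0,0,0,-5,1],[2.2,-3.8,0,0,0,-5,1],[2.2,-3.8,0,0,0,-5,1],[2.2,-3.8,0,0,0,-5,1]]'; python3 -m pendant '[[2.2,-3.8,0,0,0,-5,1],[2.2,-3.8,0,0,0,-5,1],[2.2,-3.8,0,0,0,-5,1],[2.2,-3.8,0,0,0,-5,1],[2.2,-3.8,0,0,0,-5,1],[2.2,-3.8,0,0,0,-4,1],[0,0,0,0,0,0,1],[0,0,0,0,0,0,1]]'
cat >> h.py <<'E'
def rot():
    from scipy.spatial.transform import Rotation as Ro
    return Ro.from_euler("xyz",robot.get_obs()["ee_rot"]).as_matrix()
def st():
    s=robot.get_obs();print("t",s["time"],"pos",s["tool_pos"].round(4),"rpy",np.degrees(s["ee_rot"]).round(2),"j",s["joint_positions"].round(2),"w",round(s["width"],4),"ff",s["finger_force"],"F",s["wrist_force"].round(2))
def rects(n,cz):
    im,p=snap(n)
    for c,z in cz.items():
        k=big(mask(im,c)); r=np.array([onz(p,q,z)[:2] for q in k[:,0].astype(float)],np.float32)
        print(n,c,cv2.boundingRect(k),cv2.minAreaRect(r))
    return im,p
E
python3 - <<'E'
from h import *
st(); im,p=rects("wrist",{"yellow":.064}); save(im,"w1"); k=big(mask(im,"yellow")); q=cv2.approxPolyDP(k,5,True)[:,0]; print(q.tolist(),[onz(p,a,.064)[:2].round(4).tolist() for a in q])
E
```

```text
time: 1.05
tool_pos: [0.3608, 0.2126, 0.2166]
ee_rot: [3.141, 0.0, 2.098]
wrist_force: [-0.1, 0.8, 0.6]
width: 0.094
finger_force: 0.0
time: 1.85
tool_pos: [0.4923, -0.0143, 0.216]
ee_rot: [-3.14, -0.001, 1.594]
wrist_force: [0.7, 0.8, -0.1]
width: 0.0943
finger_force: 0.0
t 1.85 pos [ 0.4923 -0.0143  0.216 ] rpy [-1.7992e+02 -5.0000e-02  9.1330e+01] j [-0.14 -0.04  1.5   0.    1.68 -0.17] w 0.0943 ff 0.0 F [ 0.72  0.81 -0.07]
wrist yellow (294, 120, 71, 109) ((0.499043732881546, -0.0032041557133197784), (0.06383867561817169, 0.10340069979429245), 1.3728125095367432)
[[300, 121], [294, 126], [296, 227], [361, 228], [364, 125]] [[0.4715, 0.0469], [0.4662, 0.0424], [0.4683, -0.0546], [0.5318, -0.0541], [0.5289, 0.0448]]
```

View pics/w1.png

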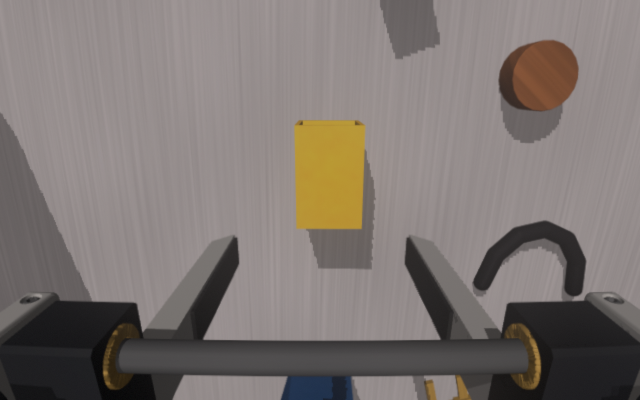

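Yellow lies at (330,175) with the open mouth at the top of the image (+y) at row 121 and the underside at row 228. That puts its centre at about (0.499, -0.005), which matches the top view, and 64 x 100 mm matches its size. I'll approach with the tool tilted 30°.

```bash
python3 -m pendant '[[0.2,1.7,-2.6,-7.5,0,0,1],[0.2,1.7,-2.6,-7.5,0,0,1],[0.2,1.7,-2.6,-7.5,0,0,1],[0.1,1.7,-2.6,-7.5,0,0,1],[0,0,0,0,0,0,1],[0,0,0,0,0,0,1]]'; python3 -c "
from h import *
st(); print(rot()[:,2]); im,p=rects('wrist',{'yellow':.064})"
```

```text
time: 2.5
tool_pos: [0.4983, 0.0562, 0.1116]
ee_rot: [-3.124, 0.524, 1.606]
wrist_force: [0.2, 0.0, 1.4]
width: 0.0939
finger_force: 0.0
t 2.5 pos [0.4983 0.0562 0.1116] rpy [-178.99   30.01   92.02] j [ 0.32  0.16  1.6  -0.49  1.57  0.34] w 0.0939 ff 0.0 F [0.22 0.02 1.4 ]
[ 1.01296729e-04 -5.00309063e-01 -8.65846886e-01]
wrist yellow (274, 149, 97, 137) ((0.49935129284858704, 0.021377094089984894), (0.06298612803220749, 0.1467694640159607), 2.1131246089935303)
```

```bash
python3 -m pendant '[[0,-1.3,-2.2,0,0,0,1],[0,-1.3,-2.2,0,0,0,1],[0.1,-1.3,-2.2,0,0,0,1],[0,-1.3,-2.1,0,0,0,1],[0,0,0,0,0,0,0.5],[0,0,0,0,0,0,0.3],[0,0,0,0,0,0,0.3],[0,0,0,0,0,0,0.3]]';python3 -m pendant '[[0,0,0,0,0,0,0.3],[0,0,0,0,0,0,0.3],[0,0,0,0,0,0,0.3],[0,0,0,0,0,0,0.3]]'
```

```text
time: 3.35
tool_pos: [0.5013, 0.0026, 0.0276]
ee_rot: [-3.131, 0.523, 1.597]
wrist_force: [-3.0, -0.6, 1.2]
width: 0.0654
finger_force: 1.0
time: 3.75
tool_pos: [0.5012, 0.0026, 0.0274]
ee_rot: [-3.13, 0.524, 1.598]
wrist_force: [-2.8, 0.4, 5.9]
width: 0.0639
finger_force: 29.9
```

```bash
python3 -m pendant '[[0,0,2,0,0,0,0.3],[0,0,4,0,0,0,0.3],[-0.5,0,4,0,0,0,0.3],[-0.5,0,1,0,0,-7.5,0.3],[-0.5,0,0,0,0,-7.5,0.3],[-0.5,0,0,0,0,-7.5,0.3],[-0.5,0,0,0,0,-7.5,0.3],[-0.5,0,0,0,0,-7.5,0.3]]';python3 -m pendant '[[0,0,0,0,0,-7.5,0.3],[0,0,0,0,0,-7.5,0.3],[0,0,0,0,0,-7.5,0.3],[0,0,0,0,0,-7.5,0.3],[0,0,0,0,0,-7.5,0.3],[0,0,0,0,0,-7.5,0.3],[0,0,0,0,0,-7.5,0.3],[0,0,0,0,0,0,0.3]]'; python3 -c "
from h import *
st(); print(rot()); im,p=snap('wrist');save(im,'w2')"
```

```text
time: 4.55
tool_pos: [0.4705, 0.0032, 0.1349]
ee_rot: [-3.127, 0.522, 0.941]
wrist_force: [-1.0, -0.4, -2.9]
width: 0.0641
finger_force: 29.9
time: 5.35
tool_pos: [0.4709, 0.0009, 0.1348]
ee_rot: [-3.128, 0.523, 0.026]
wrist_force: [-0.3, -0.0, -2.7]
width: 0.0641
finger_force: 29.9
t 5.35 pos [0.4709 0.0009 0.1348] rpy [-179.21   29.95    1.51] j [-0.09  0.34  1.32 -0.05  2.    1.45] w 0.0641 ff 29.880123138427734 F [-0.32 -0.04 -2.69]
[[ 8.66159421e-01  1.95294646e-02 -4.99386081e-01]
 [ 2.29058032e-02 -9.99737428e-01  6.32257432e-04]
 [-4.99242608e-01 -1.19864750e-02 -8.66379330e-01]]
```

View pics/w2.png

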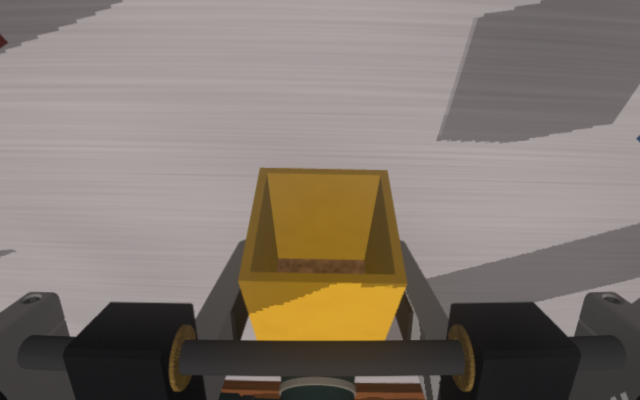

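The tub is held with the mouth facing +x: near rim at row 280, far rim at row 172. Next I pitch it upright.

```bash
python3 -m pendant '[[0,0,0,0,-7.5,0,0.3],[0,0,0,0,-7.5,0,0.3],[0,0,0,0,-7.5,0,0.3],[0,0,0,0,-7.5,0,0.3],[0,0,0,0,-7.5,0,0.3],[0,0,0,0,-7.5,0,0.3],[0,0,0,0,-7.5,0,0.3],[0,0,0,0,-7.5,0,0.3]]';python3 -m pendant '[[0,0,0,0,-7.5,0,0.3],[0,0,0,0,-7.5,0,0.3],[0,0,0,0,-7.5,0,0.3],[0,0,0,0,-7.5,0,0.3],[0,0,0,0,0,0,0.3],[0,0,0,0,0,0,0.3]]'; python3 -c "
from h import *
st(); print(rot()); im,p=snap('wrist');save(im,'w3');im,p=snap('scene');im=im[60:260,200:460];save(cv2.resize(im,None,fx=3,fy=3),'s3')"
```

```text
time: 6.2
tool_pos: [0.4697, 0.0032, 0.1358]
ee_rot: [3.124, -0.528, 0.035]
wrist_force: [-0.7, -0.5, -1.5]
width: 0.0641
finger_force: 29.9
time: 6.8
tool_pos: [0.4731, 0.0035, 0.133]
ee_rot: [3.099, -1.036, 0.053]
wrist_force: [0.8, 0.3, -1.7]
width: 0.0645
finger_force: 29.9
t 6.8 pos [0.4731 0.0035 0.133 ] rpy [177.55 -59.36   3.03] j [-0.3  -0.75  2.47  0.6   0.48  0.84] w 0.0645 ff 29.88041192293167 F [ 0.84  0.31 -1.72]
[[ 0.5089566   0.01618531  0.86064   ]
 [ 0.02696769 -0.99963224  0.00285134]
 [ 0.86036964  0.02175826 -0.50920591]]
```

View pics/s3.png

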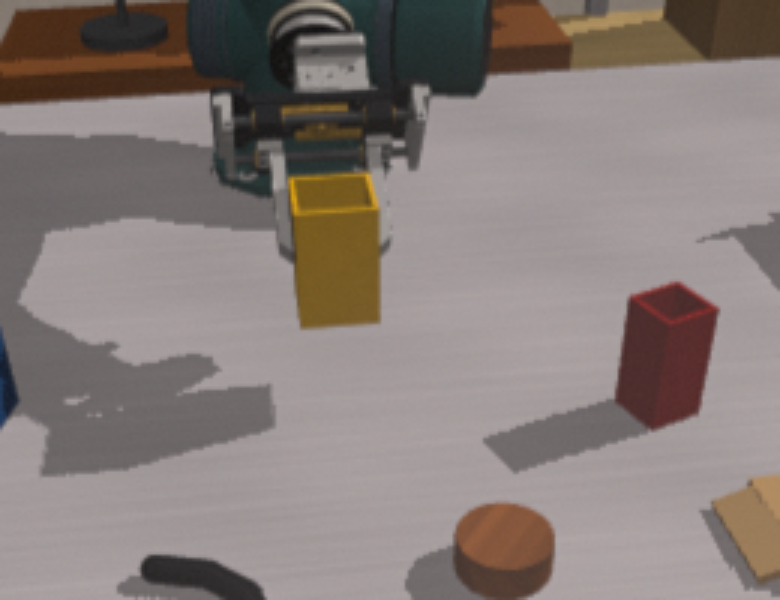

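The tub hangs upright between the fingers. I'll move outward, away from the joint limits, then correct the residual tilt.

```bash
python3 -m pendant '[[2,0,0,0,0,0,0.3],[2,0,0,0,0,0,0.3],[2,0,-1,0,0,0,0.3],[0,0,-2,0,0,0,0.3],[0,0,-1,0,0,0,0.3],[0,0,0,0,0,0,0.3],[0,0,0,0,0,0,0.3]]'
cat >> h.py <<'E'
def tubR():
    from scipy.spatial.transform import Rotation as Ro
    G=Ro.from_euler("xyz",[-3.13,.524,1.598]); N=Ro.from_euler("xyz",robot.get_obs()["ee_rot"])
    z=np.array([-.024,1,0]); x=np.array([1,.024,0])
    D=(N*G.inv()).as_matrix(); return D@z, D@x
E
python3 -c "
from h import *
st(); print(tubR()); im,p=snap('scene'); k=big(mask(im,'yellow')); print(cv2.approxPolyDP(k,2,True)[:,0].tolist())"
```

```text
time: 7.6
tool_pos: [0.5359, 0.0027, 0.0972]
ee_rot: [3.098, -1.044, 0.053]
wrist_force: [0.1, 0.1, -3.0]
width: 0.0642
finger_force: 29.9
t 7.6 pos [0.5359 0.0027 0.0972] rpy [177.49 -59.79   3.02] j [-0.23 -0.41  2.4   1.04  0.23  0.4 ] w 0.0642 ff 29.880529940128326 F [ 0.11  0.14 -2.98]
(array([0.00248351, 0.02467304, 0.99998054]), array([ 0.00482383, -0.99997229,  0.02466085]))
[[325, 144], [298, 147], [302, 162], [303, 196], [316, 195], [319, 191], [319, 195], [328, 192], [326, 177], [329, 156]]
```

```bash
python3 -m pendant '[[0,0,-0.8,1.4,0,0,0.3],[0,0,-0.8,0,0,0,0.3],[0,0,-0.8,0,0,0,0.3],[0,0,-0.6,0,0,0,0.3],[0,0,0,0,0,0,0.3],[0,0,0,0,0,0,0.3]]'
python3 -c "
from h import *
st(); print(tubR())"
```

```text
time: 8.25
tool_pos: [0.535, 0.0024, 0.0662]
ee_rot: [-3.137, -1.043, 0.009]
wrist_force: [-0.2, 0.3, -2.2]
width: 0.0641
finger_force: 29.9
t 8.25 pos [0.535  0.0024 0.0662] rpy [-179.71  -59.78    0.54] j [-0.25 -0.33  2.43  1.53  0.22 -0.09] w 0.0641 ff 29.88033950328827 F [-0.19  0.32 -2.21]
(array([3.36728666e-03, 1.23772466e-04, 1.00028228e+00]), array([ 3.72588171e-03, -1.00028101e+00,  1.11229737e-04]))
```

```bash
python3 -m pendant '[[0,0,-0.3,0,0,0,0.3],[0,0,-0.2,0,0,0,0.3],[0,0,0,0,0,0,0.3],[0,0,0,0,0,0,0.3]]';python3 -m pendant '[[0,0,-0.2,0,0,0,0.3],[0,0,0,0,0,0,0.3]]';python3 -m pendant '[[0,0,-0.1,0,0,0,0.3],[0,0,0,0,0,0,0.3]]'
```

```text
time: 8.65
tool_pos: [0.5348, 0.0024, 0.0608]
ee_rot: [-3.136, -1.043, 0.009]
wrist_force: [0.4, -1.0, -1.2]
width: 0.0646
finger_force: 29.9
time: 8.85
tool_pos: [0.5359, 0.0025, 0.0606]
ee_rot: [-3.136, -1.046, 0.01]
wrist_force: [-2.0, 0.6, 3.2]
width: 0.0641
finger_force: 29.9
time: 9.05
tool_pos: [0.5364, 0.0026, 0.0606]
ee_rot: [-3.137, -1.048, 0.011]
wrist_force: [-4.9, 0.5, 7.4]
width: 0.0637
finger_force: 29.9
```

Contact with the counter is confirmed. I'll release slowly and back out along the tool axis.

```bash
python3 -m pendant '[[0,0,0.1,0,0,0,0.3],[0,0,0,0,0,0,0.75],[0,0,0,0,0,0,0.9],[0,0,0,0,0,0,1],[0,0,0,0,0,0,1],[0,0,0,0,0,0,1],[0,0,0,0,0,0,1],[0,0,0,0,0,0,1]]'
python3 -c "
from h import *
st()"
python3 -m pendant '[[-1,0,0.6,0,0,0,1],[-1.7,0,1,0,0,0,1],[-1.7,0,1,0,0,0,1],[-1.7,0,1,0,0,0,1],[0,0,2,0,0,0,1],[0,0,3,0,5,0,1],[0,0,3,0,7.5,0,1],[0,0,3,0,7.5,0,1]]'
python3 -c "
from h import *
st();im,p=snap('scene');save(cv2.resize(im[60:260,200:460],None,fx=3,fy=3),'s4'); k=big(mask(im,'yellow')); print(cv2.approxPolyDP(k,2,True)[:,0].tolist())"
```

```text
time: 9.85
tool_pos: [0.534, 0.0027, 0.0572]
ee_rot: [-3.135, -1.041, 0.008]
wrist_force: [-0.2, -0.3, -0.6]
width: 0.0945
finger_force: 0.0
t 9.85 pos [0.534  0.0027 0.0572] rpy [-179.59  -59.62    0.44] j [-0.25 -0.3   2.44  1.65  0.23 -0.21] w 0.0945 ff 0.0 F [-0.17 -0.28 -0.59]
time: 10.65
tool_pos: [0.4755, 0.0058, 0.1934]
ee_rot: [-3.124, -0.717, 0.008]
wrist_force: [1.9, 1.4, 0.2]
width: 0.094
finger_force: 0.0
t 10.65 pos [0.4755 0.0058 0.1934] rpy [-178.96  -41.1     0.44] j [-0.23 -0.62  2.12  0.22  0.94  1.26] w 0.094 ff 0.0 F [1.91 1.43 0.17]
[[325, 159], [300, 161], [304, 192], [308, 192], [303, 194], [303, 197], [307, 197], [303, 199], [305, 207], [308, 206], [307, 209], [310, 202], [313, 208], [315, 207], [311, 205], [312, 202], [316, 202], [319, 207], [318, 200], [324, 198], [321, 202], [323, 206], [323, 201], [327, 201], [328, 188], [325, 186], [329, 180], [324, 174], [328, 175], [329, 171]]
```

View pics/s4.png

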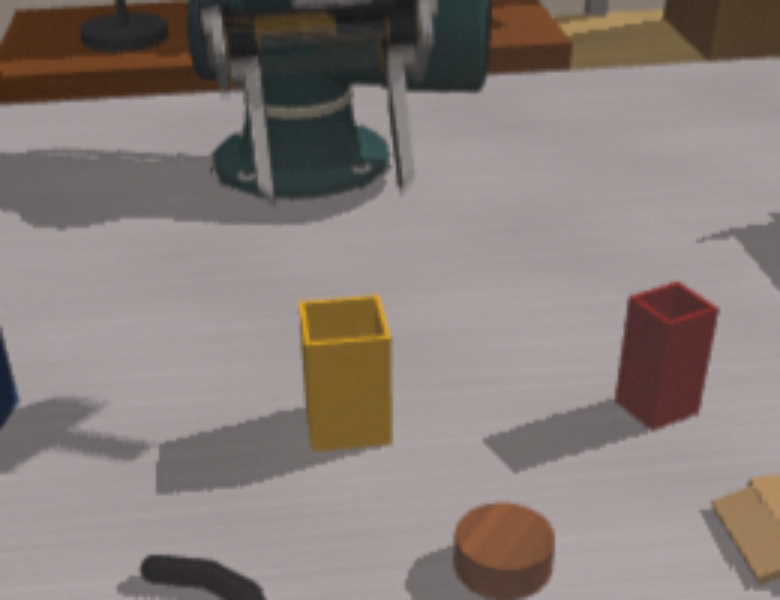

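Yellow stands free, centred near (350,370) in the crop. Next I bring the tool vertical and measure yellow and blue with the wrist camera.

```bash
python3 -m pendant '[[0,0,1.5,0,8.2,0,1],[0,0,1.5,0,8.2,0,1],[0,0,1.5,0,8.2,0,1],[0,0,1.5,0,8.2,0,1],[0,0,0,-1,8.2,0,1],[0,0,0,0,0,0,1],[0,0,0,0,0,0,1]]'
python3 -c "
from h import *
st();im,p=snap('wrist');save(im,'w5')
k=big(mask(im,'yellow')); q=cv2.approxPolyDP(k,5,True)[:,0]; print(q.tolist(),[onz(p,a,.1)[:2].round(4).tolist() for a in q])
im,p=rects('top',{'yellow':.1,'blue':.1,'red':.1})"
```

```text
time: 11.4
tool_pos: [0.4773, 0.0067, 0.2513]
ee_rot: [-3.132, -0.006, 0.01]
wrist_force: [-0.1, -0.5, -0.5]
width: 0.0939
finger_force: 0.0
t 11.4 pos [0.4773 0.0067 0.2513] rpy [-179.46   -0.35    0.55] j [-0.11 -0.08  1.47  0.01  1.75  1.45] w 0.0939 ff 0.0 F [-0.07 -0.49 -0.46]
[[363, 94], [292, 94], [293, 164], [361, 164]] [[0.5627, -0.0266], [0.562, 0.0357], [0.4996, 0.0354], [0.5004, -0.0273]]
top yellow (420, 138, 24, 52) ((0.6974425315856934, -0.2947728931903839), (0.1330803781747818, 0.05342075601220131), 12.322003364562988)
top blue (417, 226, 42, 36) ((0.4870004653930664, -0.3083904981613159), (0.0953303650021553, 0.08557480573654175), 76.02732849121094)
top red (203, 216, 24, 25) ((0.5414723753929138, 0.2537567913532257), (0.051847007125616074, 0.049163203686475754), 22.109119415283203)
```

View pics/w5.png

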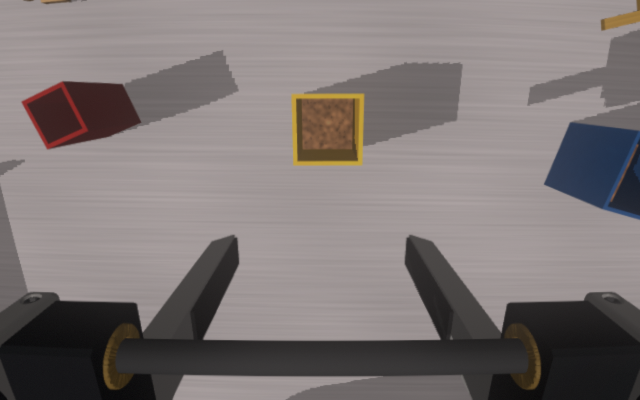

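Yellow rim at (292–363, 94–164): 62.5 mm square (expected 64), centre (0.531, 0.0045), yaw about 0. Red's rim is at (55,115) and blue is partly out of frame at right, so I'll go and look at blue.

```bash
python3 -m pendant '[[-0.5,-4.2,0,0,0,0,1],[-0.5,-4.2,0,0,0,0,1],[-0.5,-4.2,0,0,0,0,1],[-0.5,-4.2,0,0,0,0,1],[-0.5,-4.2,0,0,0,0,1],[-0.5,-4.2,0,0,0,0,1],[-0.5,-4.2,0,0,0,0,1],[0,-1,0,0,0,0,1]]';python3 -m pendant '[[0,0,0,0,0,0,1],[0,0,0,0,0,0,1]]'
python3 -c "
from h import *
st();im,p=snap('wrist');save(im,'w6')
k=big(mask(im,'blue')); q=cv2.approxPolyDP(k,5,True)[:,0]; print(q.tolist(),[onz(p,a,.1)[:2].round(4).tolist() for a in q])"
```

```text
time: 12.3
tool_pos: [0.4398, -0.3004, 0.2541]
ee_rot: [-3.136, -0.01, 0.003]
wrist_force: [0.4, -0.4, 0.7]
width: 0.094
finger_force: 0.0
time: 12.5
tool_pos: [0.4417, -0.2963, 0.2541]
ee_rot: [-3.134, -0.009, 0.009]
wrist_force: [0.4, 0.9, 0.7]
width: 0.0944
finger_force: 0.0
t 12.5 pos [ 0.4417 -0.2963  0.2541] rpy [-179.54   -0.54    0.51] j [-0.71  0.04  1.35  0.01  1.75  0.86] w 0.0944 ff 0.0 F [0.45 0.92 0.69]
[[316, 84], [296, 168], [375, 188], [400, 106]] [[0.5356, -0.2886], [0.4603, -0.2704], [0.4419, -0.3452], [0.5178, -0.3637]]
```

View pics/w6.png

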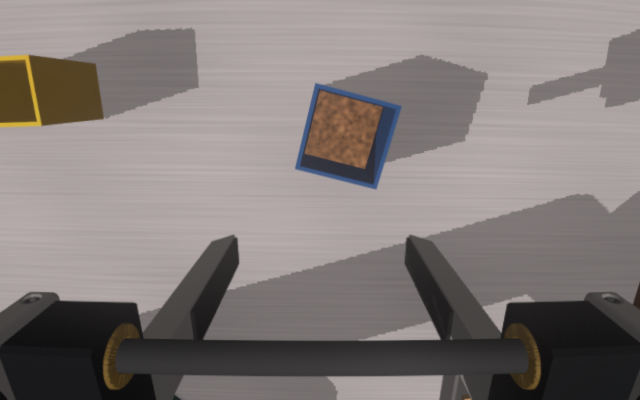

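Blue rim corners: (316,84), (296,168), (375,188), (400,106). That gives a 77 mm square (80 expected, pixel edges lost), centre (0.489, -0.317), yaw -13.7°. Back to yellow to grasp it.

```bash
python3 -m pendant '[[1.3,4.3,-0.5,0,0,0,1],[1.3,4.3,-0.5,0,0,0,1],[1.3,4.3,-0.5,0,0,0,1],[1.3,4.3,-0.5,0,0,0,1],[1.3,4.3,-0.5,0,0,0,1],[1.3,4.3,-0.5,0,0,0,1],[1.1,4.3,-0.5,-0.5,0.5,0,1],[0,0,0,0,0,0,1]]';python3 -m pendant '[[0,0,0,0,0,0,1],[0,0,0,0,0,0,1]]'
python3 -c "
from h import *
st();print(rot()[:,2])"
```

```text
time: 13.35
tool_pos: [0.5308, 0.0104, 0.2177]
ee_rot: [-3.139, 0.002, 0.019]
wrist_force: [-0.3, 0.2, -0.4]
width: 0.094
finger_force: 0.0
time: 13.55
tool_pos: [0.5308, 0.0033, 0.2188]
ee_rot: [3.141, 0.0, 0.009]
wrist_force: [0.1, 0.0, 0.8]
width: 0.0941
finger_force: 0.0
t 13.55 pos [0.5308 0.0033 0.2188] rpy [1.7995e+02 3.0000e-02 5.1000e-01] j [-0.1   0.04  1.41 -0.    1.69  1.46] w 0.0941 ff 0.0 F [0.13 0.02 0.75]
[-4.59939869e-04 -9.22299540e-04 -9.99999469e-01]
```

```bash
python3 -m pendant '[[0,0.1,-3,0,0,0,1],[0,0,-3,0,0,0,1],[0,0,-3,0,0,0,1],[0,0,-2,0,0,0,1],[0,0,-1.9,0,0,0,1],[0,0,0,0,0,0,1],[0,0,0,0,0,0,0.5],[0,0,0,0,0,0,0.3]]';python3 -m pendant '[[0,0,0,0,0,0,0.3],[0,0,0,0,0,0,0.3],[0,0,0,0,0,0,0.3],[0,0,0,0,0,0,0.3],[0,0,0,0,0,0,0.3],[0,0,0,0,0,0,0.3]]'
```

```text
time: 14.35
tool_pos: [0.5322, 0.0036, 0.0911]
ee_rot: [3.141, -0.002, 0.007]
wrist_force: [-0.2, -0.6, -0.4]
width: 0.0814
finger_force: 0.0
time: 14.95
tool_pos: [0.5319, 0.0041, 0.0904]
ee_rot: [3.14, -0.001, 0.009]
wrist_force: [-0.7, -2.3, 5.2]
width: 0.0636
finger_force: 30.0
```

```bash
python3 -m pendant '[[0,0,1,0,0,0,0.3],[0,0,3,0,0,0,0.3],[0,0,4,0,0,0,0.3],[0,0,4,0,0,0,0.3],[0,0,2.2,0,0,0,0.3],[0,0,0,0,0,0,0.3]]';python3 -m pendant '[[-0.5,-4,0,0,0,-1.8,0.3],[-0.5,-4,0,0,0,-1.8,0.3],[-0.5,-4,0,0,0,-1.8,0.3],[-0.5,-4,0,0,0,-1.8,0.3],[-0.5,-4,0,0,0,-1.8,0.3],[-0.5,-4,0,0,0,-1.8,0.3],[-0.6,-4,0,0,0,-1.8,0.3],[-0.6,-4,0,0,0,-1.6,0.3]]';python3 -m pendant '[[0,0,0,0,0,0,0.3],[0,0,0,0,0,0,0.3],[0,0,0,0,0,0,0.3]]'
python3 -c "
from h import *
st();im,p=snap('wrist');save(im,'w7')
k=big(mask(im,'yellow')); z=robot.get_obs()['tool_pos'][2]+.01;q=cv2.approxPolyDP(k,5,True)[:,0]; print(q.tolist(),[onz(p,a,z)[:2].round(4).tolist() for a in q])
k=big(mask(im,'blue')); q=cv2.approxPolyDP(k,3,True)[:,0];print(q.tolist(),[onz(p,a,.1)[:2].round(4).tolist() for a in q])"
```

```text
time: 15.55
tool_pos: [0.5328, 0.0046, 0.2351]
ee_rot: [3.141, -0.006, 0.009]
wrist_force: [-0.2, 0.5, -2.4]
width: 0.0635
finger_force: 30.0
time: 16.35
tool_pos: [0.4879, -0.3162, 0.2278]
ee_rot: [-3.139, 0.006, -0.24]
wrist_force: [1.1, 0.5, -2.9]
width: 0.0637
finger_force: 30.0
time: 16.65
tool_pos: [0.489, -0.3143, 0.2295]
ee_rot: [-3.14, 0.004, -0.238]
wrist_force: [0.1, 0.3, -2.4]
width: 0.064
finger_force: 30.0
t 16.65 pos [ 0.489  -0.3143  0.2295] rpy [-179.9     0.24  -13.65] j [-0.67  0.16  1.27 -0.    1.72  1.14] w 0.064 ff 29.981356859207153 F [ 0.12  0.33 -2.36]
[[347, 178], [345, 185], [337, 185], [340, 179], [315, 187], [314, 196], [320, 196], [315, 189], [322, 195], [318, 204], [310, 195], [296, 209], [291, 204], [255, 210], [263, 322], [381, 322], [386, 210], [350, 206], [352, 200], [342, 199], [354, 193], [340, 191], [357, 189], [349, 188]] [[0.5324, -0.3359], [0.5293, -0.3343], [0.5302, -0.3308], [0.5326, -0.3327], [0.5316, -0.3207], [0.5276, -0.3192], [0.5269, -0.3219], [0.5307, -0.3205], [0.5272, -0.3229], [0.5233, -0.3201], [0.5285, -0.3175], [0.5234, -0.3095], [0.5263, -0.3078], [0.5274, -0.2906], [0.4667, -0.2764], [0.4522, -0.3368], [0.513, -0.3505], [0.5189, -0.3344], [0.5215, -0.336], [0.5231, -0.3315], [0.5246, -0.3376], [0.5271, -0.3315], [0.5262, -0.3393], [0.5275, -0.3358]]
[[280, 147], [281, 167], [285, 151], [359, 150], [361, 166], [367, 151], [371, 175], [372, 147]] [[0.5364, -0.2885], [0.5196, -0.2848], [0.5321, -0.2918], [0.5182, -0.3531], [0.5043, -0.3519], [0.5158, -0.3595], [0.4944, -0.3588], [0.5181, -0.3643]]
```

View pics/w7.png

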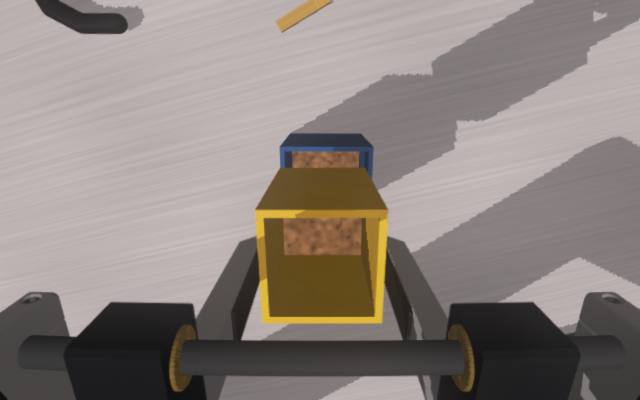

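Yellow hangs over blue: rim far edge at row 210, blue far edge at row 147. Yellow needs about -1 mm in x and -3.5 mm in y. I'll correct that, start lowering and check again.

```bash
python3 -m pendant '[[-0.1,-0.3,-1,0,0,0,0.3],[0,0,-1.2,0,0,0,0.3],[0,0,0,0,0,0,0.3],[0,0,0,0,0,0,0.3],[0,0,0,0,0,0,0.3]]'
cat >> h.py <<'E'
def fargap(hold,base,zh,zb):
    im,p=snap("wrist"); R=rot(); ax=R[:2,0]/np.linalg.norm(R[:2,0]); ay=np.array([-ax[1],ax[0]])
    for c,z in((hold,zh),(base,zb)):
        k=big(mask(im,c))[:,0].astype(float); w=np.array([onz(p,q,z)[:2] for q in k]); a=w@ay
        u=(k[:,0].min(),k[:,0].max()); far=w@ax
        print(c,"lateral min/max",a.min().round(4),a.max().round(4),"mid",((a.min()+a.max())/2).round(4),"far max",far.max().round(4))
    print("ax",ax,"ay",ay); return im,p
E
python3 -c "
from h import *
st();im,p=snap('wrist')
z=robot.get_obs()['tool_pos'][2]+.01
for c,zz in(('yellow',z),('blue',.1)):
  k=big(mask(im,c)); q=cv2.approxPolyDP(k,5,True)[:,0]; print(c,[(a.tolist(),onz(p,a,zz)[:2].round(4).tolist()) for a in q])"
```

```text
time: 17.2
tool_pos: [0.4883, -0.3185, 0.2095]
ee_rot: [3.141, 0.001, -0.239]
wrist_force: [-0.4, -0.2, -2.7]
width: 0.0637
finger_force: 30.0
t 17.2 pos [ 0.4883 -0.3185  0.2095] rpy [ 1.7997e+02  5.0000e-02 -1.3700e+01] j [-0.67  0.16  1.3  -0.    1.68  1.14] w 0.0637 ff 29.981359541416168 F [-0.39 -0.23 -2.7 ]
yellow [([357, 184], [0.5277, -0.3441]), ([349, 192], [0.5248, -0.3397]), ([340, 182], [0.5305, -0.3367]), ([331, 185], [0.5301, -0.3323]), ([348, 189], [0.5264, -0.3395]), ([338, 198], [0.5232, -0.3341]), ([320, 185], [0.5313, -0.3274]), ([309, 195], [0.5278, -0.3213]), ([312, 206], [0.5223, -0.3213]), ([305, 199], [0.5264, -0.319]), ([297, 209], [0.5225, -0.3141]), ([255, 210], [0.5267, -0.2947]), ([263, 322], [0.466, -0.2806]), ([381, 322], [0.4513, -0.341]), ([386, 210], [0.5121, -0.3548]), ([353, 209], [0.5163, -0.3397]), ([360, 201], [0.5193, -0.3438]), ([355, 198], [0.5213, -0.3418]), ([367, 193], [0.5224, -0.3477]), ([352, 195], [0.5231, -0.3407]), ([356, 204], [0.5183, -0.3416]), ([345, 202], [0.5205, -0.3368])]
blue [([272, 152], [0.5362, -0.289]), ([273, 177], [0.5164, -0.2842]), ([276, 157], [0.5316, -0.291]), ([356, 155], [0.5181, -0.3533]), ([358, 166], [0.509, -0.353]), ([365, 156], [0.5156, -0.3601]), ([369, 173], [0.5013, -0.3604]), ([369, 151], [0.5188, -0.364])]
```

Aligned within 0.5 mm. Lowering now.

```bash
python3 -m pendant '[[0,0,-1,0,0,0,0.3],[0,0,-1,0,0,0,0.3],[0,0,-1,0,0,0,0.3],[0,0,-1,0,0,0,0.3],[0,0,0,0,0,0,0.3],[0,0,0,0,0,0,0.3]]'
```

```text
time: 17.85
tool_pos: [0.488, -0.3185, 0.1687]
ee_rot: [-3.141, 0.002, -0.239]
wrist_force: [-1.0, -0.0, -2.2]
width: 0.0638
finger_force: 30.0
```

```bash
python3 -m pendant '[[0,0,-1,0,0,0,0.3],[0,0,-1,0,0,0,0.3],[0,0,-1,0,0,0,0.3],[0,0,-1,0,0,0,0.3],[0,0,-0.5,0,0,0,0.3],[0,0,0,0,0,0,0.3],[0,0,0,0,0,0,0.3]]'
```

```text
time: 18.55
tool_pos: [0.4883, -0.3187, 0.1243]
ee_rot: [3.141, 0.001, -0.239]
wrist_force: [1.1, 0.1, -2.3]
width: 0.0641
finger_force: 30.0
```

```bash
python3 -m pendant '[[0,0,-0.3,0,0,0,0.3],[0,0,-0.3,0,0,0,0.3],[0,0,0,0,0,0,0.3],[0,0,0,0,0,0,0.3]]';python3 -m pendant '[[0,0,-0.2,0,0,0,0.3],[0,0,0,0,0,0,0.3],[0,0,0,0,0,0,0.3]]';python3 -m pendant '[[0,0,-0.1,0,0,0,0.3],[0,0,0,0,0,0,0.3],[0,0,0,0,0,0,0.3]]'
```

```text
time: 18.95
tool_pos: [0.4882, -0.3186, 0.1183]
ee_rot: [3.141, 0.001, -0.239]
wrist_force: [-0.3, 0.7, -2.3]
width: 0.0641
finger_force: 30.0
time: 19.25
tool_pos: [0.4882, -0.3186, 0.1162]
ee_rot: [3.141, 0.001, -0.239]
wrist_force: [-0.8, -0.9, -1.4]
width: 0.0638
finger_force: 30.0
time: 19.55
tool_pos: [0.4883, -0.3187, 0.1155]
ee_rot: [3.141, 0.001, -0.239]
wrist_force: [0.0, 0.5, -1.7]
width: 0.0638
finger_force: 30.0
```

```bash
python3 -m pendant '[[0,0,-0.1,0,0,0,0.3],[0,0,0,0,0,0,0.3],[0,0,0,0,0,0,0.3]]';python3 -m pendant '[[0,0,-0.1,0,0,0,0.3],[0,0,0,0,0,0,0.3],[0,0,0,0,0,0,0.3]]'
```

```text
time: 19.85
tool_pos: [0.4884, -0.3187, 0.1154]
ee_rot: [3.141, 0.0, -0.239]
wrist_force: [-2.5, 1.5, 5.0]
width: 0.0636
finger_force: 30.0
time: 20.15
tool_pos: [0.4885, -0.3188, 0.1154]
ee_rot: [3.141, -0.0, -0.239]
wrist_force: [-3.3, 1.1, 8.1]
width: 0.0637
finger_force: 30.0
```

Contact is at exactly the home height. Release and lift clear.

```bash
python3 -m pendant '[[0,0,0.2,0,0,0,0.3],[0,0,0,0,0,0,0.8],[0,0,0,0,0,0,1],[0,0,0,0,0,0,1],[0,0,0,0,0,0,1],[0,0,0,0,0,0,1],[0,0,0,0,0,0,1],[0,0,0,0,0,0,1]]';python3 -m pendant '[[0,0,1,0,0,0,1],[0,0,3,0,0,0,1],[-0.6,0,4,0,0,0,1],[-1,0,4,0,0,0,1],[-1,0,3,0,0,0,1],[-1,0,0,0,0,0,1],[0,0,0,0,0,0,1],[0,0,0,0,0,0,1]]'
python3 -c "
from h import *
st();im,p=snap('wrist');save(im,'w8')
for c,zz in(('yellow',.125),('blue',.1)):
  k=big(mask(im,c)); q=cv2.approxPolyDP(k,5,True)[:,0]; print(c,[(a.tolist(),onz(p,a,zz)[:2].round(4).tolist()) for a in q])"
```

```text
time: 20.95
tool_pos: [0.4883, -0.3186, 0.1153]
ee_rot: [3.141, 0.001, -0.239]
wrist_force: [-0.6, -0.1, 0.2]
width: 0.0939
finger_force: 0.0
time: 21.75
tool_pos: [0.4518, -0.3182, 0.2638]
ee_rot: [-3.141, 0.003, -0.24]
wrist_force: [-1.0, 0.3, -0.7]
width: 0.0939
finger_force: 0.0
t 21.75 pos [ 0.4518 -0.3182  0.2638] rpy [-179.95    0.19  -13.73] j [-0.72  0.09  1.27 -0.    1.78  1.09] w 0.0939 ff 0.0 F [-0.96  0.32 -0.65]
yellow [([275, 116], [0.5248, -0.2943]), ([279, 186], [0.4644, -0.2809]), ([348, 186], [0.4497, -0.3415]), ([349, 114], [0.5115, -0.356])]
blue [([270, 104], [0.5355, -0.2892]), ([273, 186], [0.4601, -0.2706]), ([273, 108], [0.5314, -0.2909]), ([282, 106], [0.5312, -0.2994]), ([351, 108], [0.5145, -0.3604]), ([351, 186], [0.4421, -0.3446]), ([354, 104], [0.5173, -0.3639])]
```

View pics/w8.png

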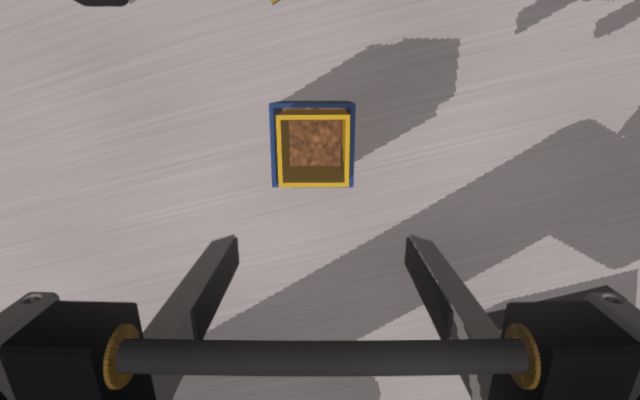

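Yellow sits in blue: rim (275–349, 115–186), centre (0.488, -0.318), 1.5 mm from blue's, and blue has not moved. Now over to red.

```bash
python3 -m pendant '[[0.2,4.2,0,0,0,2.7,1],[0.2,4.2,0,0,0,2.7,1],[0.2,4.2,0,0,0,2.7,1],[0.2,4.2,0,0,0,2.7,1],[0.2,4.2,0,0,0,2.7,1],[0.2,4.2,0,0,0,2.7,1],[0.2,4.2,0,0,0,2.7,1],[0.2,4.2,0,0,0,2.7,1]]';python3 -m pendant '[[0.2,4.2,0,0,0,2.7,1],[0.2,4.2,0,0,0,2.7,1],[0.2,4.2,0,0,0,2.7,1],[0.2,4.2,0,0,0,2.7,1],[0.2,4.2,0,0,0,2.7,1],[0,0,0,0,0,0,1],[0,0,0,0,0,0,1],[0,0,0,0,0,0,1]]'
python3 -c "
from h import *
st();im,p=snap('wrist');save(im,'w9')
for c,zz in(('red',.1),):
  k=big(mask(im,c)); q=cv2.approxPolyDP(k,4,True)[:,0]; print(c,[(a.tolist(),onz(p,a,zz)[:2].round(4).tolist()) for a in q])"
```

```text
time: 22.6
tool_pos: [0.4676, 0.0194, 0.2633]
ee_rot: [-3.141, 0.005, 0.14]
wrist_force: [0.1, 0.5, -0.9]
width: 0.094
finger_force: 0.0
time: 23.4
tool_pos: [0.478, 0.2266, 0.2642]
ee_rot: [3.141, 0.004, 0.372]
wrist_force: [-0.6, 0.2, -0.5]
width: 0.094
finger_force: 0.0
t 23.4 pos [0.478  0.2266 0.2642] rpy [179.95   0.2   21.33] j [ 0.34  0.04  1.33 -0.    1.78  1.53] w 0.094 ff 0.0 F [-0.64  0.23 -0.47]
red [([291, 80], [0.5572, 0.2877]), ([292, 132], [0.5139, 0.2709]), ([340, 132], [0.5302, 0.229]), ([341, 80], [0.5736, 0.2458])]
```

View pics/w9.png

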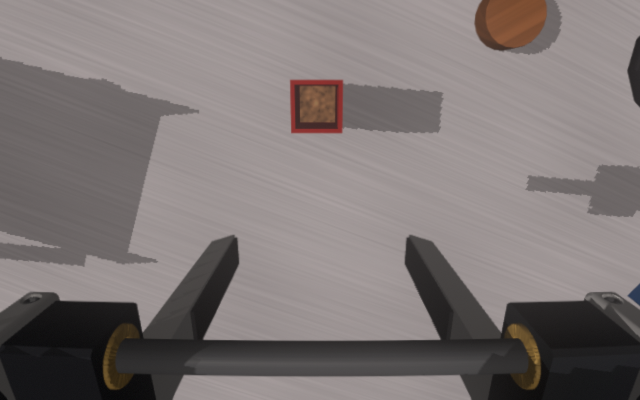

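Red's rim at (291–341, 80–132) is 45–46 mm square (48 nominal), centre (0.5437, 0.2584), yaw 21°, aligned with the tool. Move above it.

```bash
python3 -m pendant '[[2.2,1.1,-2,0,0,0,1],[2.2,1.1,-2,0,0,0,1],[2.2,1,-2,0,0,0,1],[0,0,0,0,0,0,1],[0,0,0,0,0,0,1],[0,0,0,0,0,0,1]]'; python3 -c "
from h import *
st()"
```

```text
time: 24.05
tool_pos: [0.5443, 0.2586, 0.207]
ee_rot: [3.141, -0.001, 0.372]
wrist_force: [-0.3, 0.3, 0.3]
width: 0.0941
finger_force: 0.0
t 24.05 pos [0.5443 0.2586 0.207 ] rpy [ 1.7997e+02 -5.0000e-02  2.1320e+01] j [ 0.35  0.21  1.26 -0.    1.68  1.55] w 0.0941 ff 0.0 F [-0.27  0.29  0.28]
```

```bash
python3 -m pendant '[[0,0,-3,0,0,0,1],[0,0,-3,0,0,0,1],[0,0,-3,0,0,0,1],[0,0,-2.7,0,0,0,1],[0,0,0,0,0,0,1],[0,0,0,0,0,0,1],[0,0,0,0,0,0,0.5],[0,0,0,0,0,0,0.3]]';python3 -m pendant '[[0,0,0,0,0,0,0.2],[0,0,0,0,0,0,0.2],[0,0,0,0,0,0,0.2],[0,0,0,0,0,0,0.2],[0,0,0,0,0,0,0.2],[0,0,0,0,0,0,0.2],[0,0,0,0,0,0,0.2],[0,0,0,0,0,0,0.2]]'
```

```text
time: 24.85
tool_pos: [0.5456, 0.2598, 0.0912]
ee_rot: [3.141, -0.004, 0.373]
wrist_force: [1.0, -0.2, -0.4]
width: 0.0815
finger_force: 0.0
time: 25.65
tool_pos: [0.5443, 0.2593, 0.0883]
ee_rot: [3.141, 0.001, 0.373]
wrist_force: [-0.2, -0.6, 0.0]
width: 0.0476
finger_force: 29.9
```

```bash
python3 -m pendant '[[0,0,1,0,0,0,0.2],[0,0,3,0,0,0,0.2],[0,0,4,0,0,0,0.2],[0,0,4,0,0,0,0.2],[0,0,4,0,0,0,0.2],[0,0,1.5,0,0,0,0.2],[0,0,0,0,0,0,0.2]]';python3 -m pendant '[[-0.4,-4.1,0,0,0,-2.5,0.2],[-0.4,-4.1,0,0,0,-2.5,0.2],[-0.4,-4.1,0,0,0,-2.5,0.2],[-0.4,-4.1,0,0,0,-2.5,0.2],[-0.4,-4.1,0,0,0,-2.5,0.2],[-0.4,-4.1,0,0,0,-2.5,0.2],[-0.4,-4.1,0,0,0,-2.5,0.2],[-0.4,-4.1,0,0,0,-2.5,0.2]]';python3 -m pendant '[[-0.4,-4.1,0,0,0,-2.5,0.2],[-0.4,-4.1,0,0,0,-2.5,0.2],[-0.4,-4.1,0,0,0,-2.5,0.2],[-0.4,-4.1,0,0,0,-2.5,0.2],[-0.4,-4.1,0,0,0,-2.5,0.2],[-0.4,-4.1,0,0,0,-2.4,0.2],[0,0,0,0,0,0,0.2],[0,0,0,0,0,0,0.2]]'
cat > gap.py <<'E'
from h import *
st();im,p=snap('wrist');save(im,'g')
z=robot.get_obs()['tool_pos'][2]+.0117
for c,zz in(('red',z),('yellow',.125),('blue',.1)):
  k=big(mask(im,c)); q=cv2.approxPolyDP(k,6,True)[:,0]; print(c,[(a.tolist(),onz(p,a,zz)[:2].round(4).tolist()) for a in q])
E
python3 gap.py
```

```text
time: 26.35
tool_pos: [0.5452, 0.2599, 0.2666]
ee_rot: [3.141, -0.005, 0.373]
wrist_force: [-0.2, 0.6, -1.1]
width: 0.0474
finger_force: 29.9
time: 27.15
tool_pos: [0.5106, -0.0699, 0.2597]
ee_rot: [-3.14, 0.007, 0.023]
wrist_force: [0.8, 0.6, -0.7]
width: 0.0476
finger_force: 29.9
time: 27.95
tool_pos: [0.4871, -0.3147, 0.2596]
ee_rot: [-3.139, 0.007, -0.237]
wrist_force: [0.5, 0.8, -1.2]
width: 0.0476
finger_force: 29.9
t 27.95 pos [ 0.4871 -0.3147  0.2596] rpy [-179.83    0.4   -13.6 ] j [-0.67  0.16  1.21 -0.    1.78  1.14] w 0.0476 ff 29.93953764438629 F [ 0.5   0.78 -1.19]
red [([300, 179], [0.5356, -0.3156]), ([291, 221], [0.517, -0.3064]), ([272, 228], [0.5157, -0.2967]), ([276, 312], [0.4705, -0.2858]), ([366, 313], [0.4591, -0.3307]), ([371, 237], [0.5003, -0.3413]), ([355, 182], [0.5285, -0.3394])]
yellow [([362, 154], [0.5112, -0.3554]), ([291, 153], [0.5264, -0.2958]), ([290, 177], [0.5059, -0.2894]), ([296, 158], [0.5211, -0.2989]), ([353, 158], [0.5095, -0.3471]), ([361, 196], [0.4741, -0.3468])]
blue [([283, 140], [0.5362, -0.2885]), ([284, 192], [0.4875, -0.2761]), ([287, 143], [0.5326, -0.2914]), ([362, 143], [0.5163, -0.3592]), ([364, 203], [0.4584, -0.3493]), ([366, 140], [0.5182, -0.3634])]
```

```bash
python3 -m pendant '[[0,-0.4,-1.5,0,0,0,0.2],[0,0,-1.5,0,0,0,0.2],[0,0,0,0,0,0,0.2],[0,0,0,0,0,0,0.2],[0,0,0,0,0,0,0.2]]'; python3 gap.py
```

```text
time: 28.5
tool_pos: [0.4885, -0.3183, 0.2337]
ee_rot: [3.141, 0.001, -0.235]
wrist_force: [0.3, -1.6, -0.9]
width: 0.0482
finger_force: 29.9
t 28.5 pos [ 0.4885 -0.3183  0.2337] rpy [ 1.7996e+02  3.0000e-02 -1.3470e+01] j [-0.67  0.16  1.26 -0.    1.73  1.13] w 0.0482 ff 29.93967443704605 F [ 0.34 -1.6  -0.85]
red [([299, 179], [0.5368, -0.3185]), ([288, 220], [0.5188, -0.3085]), ([272, 228], [0.5167, -0.3001]), ([276, 312], [0.4715, -0.2894]), ([366, 313], [0.4601, -0.3343]), ([371, 237], [0.5012, -0.3449]), ([355, 181], [0.53, -0.343])]
yellow [([283, 163], [0.5257, -0.2949]), ([284, 195], [0.4998, -0.2887]), ([294, 167], [0.5205, -0.3026]), ([350, 166], [0.5109, -0.3464]), ([353, 177], [0.5015, -0.3469]), ([355, 166], [0.51, -0.3503]), ([360, 191], [0.4887, -0.35]), ([361, 163], [0.5113, -0.3555])]
blue [([276, 147], [0.5365, -0.2889]), ([278, 209], [0.4819, -0.2756]), ([279, 153], [0.5309, -0.29]), ([362, 151], [0.516, -0.3601]), ([364, 203], [0.4694, -0.3525]), ([366, 147], [0.5186, -0.3642])]
```

View pics/g.png

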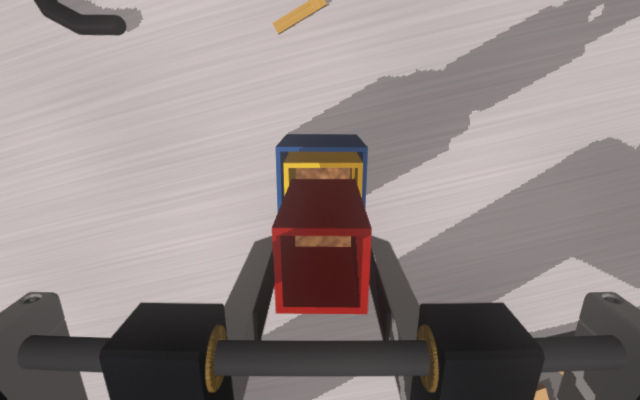

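Red's rim (272–371, 228–313) is centred over yellow (283–361, row 163) within about 1 mm. Lowering.

```bash
python3 -m pendant '[[0,0,-1,0,0,0,0.2],[0,0,-1,0,0,0,0.2],[0,0,-1,0,0,0,0.2],[0,0,-1,0,0,0,0.2],[0,0,0,0,0,0,0.2],[0,0,0,0,0,0,0.2]]'
```

```text
time: 29.15
tool_pos: [0.488, -0.3185, 0.1927]
ee_rot: [-3.141, 0.002, -0.236]
wrist_force: [0.1, 0.3, -1.0]
width: 0.048
finger_force: 29.9
```

```bash
python3 -m pendant '[[0,0,-1,0,0,0,0.2],[0,0,-1,0,0,0,0.2],[0,0,-1,0,0,0,0.2],[0,0,-1,0,0,0,0.2],[0,0,-0.5,0,0,0,0.2],[0,0,0,0,0,0,0.2],[0,0,0,0,0,0,0.2],[0,0,0,0,0,0,0.2]]'
```

```text
time: 29.95
tool_pos: [0.4886, -0.3189, 0.149]
ee_rot: [3.141, 0.0, -0.236]
wrist_force: [0.3, 0.3, -0.8]
width: 0.0478
finger_force: 29.9
```

```bash
python3 -m pendant '[[0,0,-0.4,0,0,0,0.2],[0,0,-0.3,0,0,0,0.2],[0,0,-0.1,0,0,0,0.2],[0,0,0,0,0,0,0.2],[0,0,0,0,0,0,0.2]]';python3 -m pendant '[[0,0,-0.1,0,0,0,0.2],[0,0,0,0,0,0,0.2],[0,0,0,0,0,0,0.2]]';python3 -m pendant '[[0,0,-0.1,0,0,0,0.2],[0,0,0,0,0,0,0.2],[0,0,0,0,0,0,0.2]]'
```

```text
time: 30.45
tool_pos: [0.4882, -0.3186, 0.1403]
ee_rot: [3.141, 0.001, -0.236]
wrist_force: [0.1, -0.2, -2.0]
width: 0.0478
finger_force: 29.9
time: 30.75
tool_pos: [0.4882, -0.3186, 0.1393]
ee_rot: [3.141, 0.001, -0.236]
wrist_force: [0.6, 0.1, -1.2]
width: 0.0478
finger_force: 29.9
time: 31.05
tool_pos: [0.4882, -0.3186, 0.1383]
ee_rot: [3.141, 0.001, -0.236]
wrist_force: [0.6, 1.1, -0.8]
width: 0.0477
finger_force: 29.9
```

```bash
python3 -m pendant '[[0,0,-0.1,0,0,0,0.2],[0,0,0,0,0,0,0.2],[0,0,0,0,0,0,0.2]]'
```

```text
time: 31.35
tool_pos: [0.4884, -0.3187, 0.1382]
ee_rot: [3.141, 0.0, -0.236]
wrist_force: [-1.3, 0.3, 4.0]
width: 0.048
finger_force: 29.9
```

Contact at home height. Release, lift and check.

```bash
python3 -m pendant '[[0,0,0.1,0,0,0,0.2],[0,0,0,0,0,0,0.6],[0,0,0,0,0,0,0.9],[0,0,0,0,0,0,1],[0,0,0,0,0,0,1],[0,0,0,0,0,0,1],[0,0,0,0,0,0,1],[0,0,0,0,0,0,1]]';python3 -m pendant '[[0,0,0.5,0,0,0,1],[0,0,2,0,0,0,1],[0,0,4,0,0,0,1],[-1,0,4,0,0,0,1],[-1,0,2,0,0,0,1],[-1,0,0,0,0,0,1],[0,0,0,0,0,0,1],[0,0,0,0,0,0,1]]'
python3 - <<'E'
from h import *
st();im,p=snap('wrist')
for c,zz in(('red',.15),('yellow',.125),('blue',.1)):
  k=big(mask(im,c)); q=cv2.approxPolyDP(k,4,True)[:,0]; w=np.array([onz(p,a,zz)[:2] for a in k[:,0].astype(float)],np.float32); print(c,q.tolist(),cv2.minAreaRect(w))
im,p=snap('scene');save(np.hstack([cv2.resize(im[110:260,100:260],None,fx=4,fy=4)]),'s10')
E
```

```text
time: 32.15
tool_pos: [0.4882, -0.3186, 0.1383]
ee_rot: [3.141, 0.001, -0.236]
wrist_force: [0.3, -0.2, -0.4]
width: 0.0936
finger_force: 0.0
time: 32.95
tool_pos: [0.4576, -0.3181, 0.2611]
ee_rot: [-3.14, 0.004, -0.236]
wrist_force: [0.9, 0.2, -0.5]
width: 0.0939
finger_force: 0.0
t 32.95 pos [ 0.4576 -0.3181  0.2611] rpy [-179.92    0.24  -13.53] j [-0.71  0.1   1.27 -0.    1.78  1.1 ] w 0.0939 ff 0.0 F [ 0.91  0.25 -0.49]
red [[286, 134], [287, 191], [343, 192], [341, 128], [298, 127], [313, 128], [313, 133]] ((0.49026060104370117, -0.319566011428833), (0.04783947393298149, 0.05290333926677704), 76.53555297851562)
yellow [[277, 122], [281, 193], [282, 127], [309, 124]] ((0.4920235276222229, -0.30042168498039246), (0.027343420311808586, 0.06368324160575867), 76.42699432373047)
blue [[271, 110], [275, 192], [274, 115], [284, 112], [353, 114], [354, 191], [356, 110]] ((0.4893457889556885, -0.31713587045669556), (0.07854709029197693, 0.07872699946165085), 76.50428009033203)
```

View pics/s10.png

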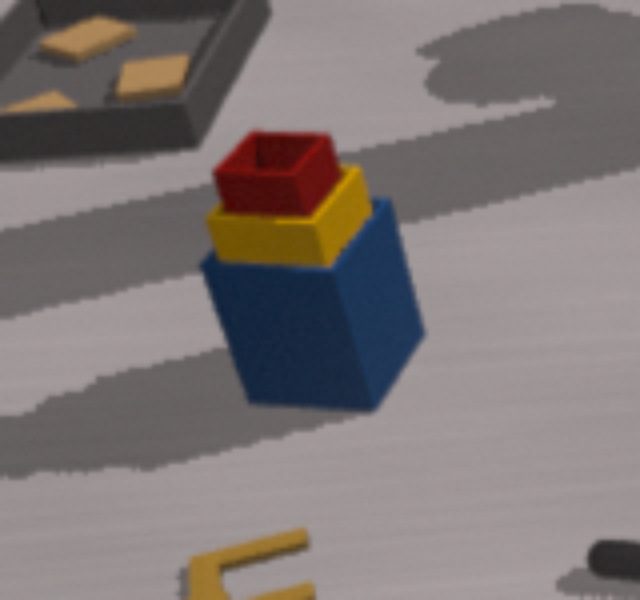

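The three tubs are nested in the crop, red (275,170) in yellow (290,220) in blue (315,300), with equal steps, upright and blue unmoved. Handing in.

```bash
python3 -c "
from bench import robot
print(robot.close_job())"
```

```text
the job is handed in; nothing more can be done
None
```

The job is handed in at about 33 s: yellow was stood upright and released, then nested in blue, and red nested in yellow; the last images show all three upright and blue unmoved, but no verdict came back.

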